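Set out a bushing kit on the press fixture

ROBOT

A 6-joint arm with a two-finger parallel gripper is mounted at the origin on the work surface. World frame = base frame: x ahead of the robot, y to its left, z up, the work surface at z = 0. Lengths are in m, angles in rad, forces in N, time in s.
With the tool pointing down it reaches from about 0.275 to 0.825 m from the base axis. Payload 4.9 kg.
Tool frame: the origin (TCP) lies midway between the tips of the shut fingers; the grasp point (between the pads) lies 19 mm behind it; z points along the fingers, y is the line along which they close (so a half turn about z gives the same grasp; the last joint's range is limited). The gripper opens to 85 mm and grips with 20 to 120 N. Pads are 22 mm wide; open, the fingers measure 114 mm over their backs; the gripper's body (76 mm by 85 mm) begins 54 mm behind the grasp point. The pads swing forward as they close: fully open they stand 13 mm farther back than shut.
Start: joints at [-1.274, 0.326, -0.193, 1.052, 0, 1.437], TCP at [0.23, -0.5, 0.231] pointing down, gripper open.
Joint ranges: [-2.65, 2.65], [-0.97, 1.79], [-1.3, 1.35], [-1.93, 2.1], [-1.47, 1.37], [-3.14, 3.14]. Speed limits (rad/s): [2.57, 2.57, 3.14, 3.14, 3.14, 3.14].

INTERFACE

Orientations are given as a unit quaternion [x, y, z, w].
In Python, from workcell import manip gives the robot as it stands.
- The arm moves only by the tool send_rows, never from a script. Its argument "deltas" is a list of rows, each a list of 2 entries, a list of its own where there are three numbers: the shift along the tool's x, y, z in mm, then the turn, a rotation vector about the tool's x, y, z in degrees. In form: [[[tx, ty, tz], [rx, ry, rz]], ...]. A call has 1 to 8 rows; each row shifts and turns the commanded pose from where the row before left it, along the tool's axes as they then stand; what a row does not reach is not made up. A row lasts 1/8 s, in which the tool goes at most 62.5 mm and 10.7 degrees, less where a joint would pass 70% of its speed; a pose out of reach is approached as far as the arm can. A call with a gripper value outside its range is refused whole. "fingers" is the opening, from 0 (shut) to 1 (fully open), set as the call begins (left out, the last holds). The fingers move at their own pace and stop on an object; the grip force is fixed at half the most. Time passes only in rows, so rows that do not move let the fingers close. It gives the time, the measured TCP pose, the force, the opening and the grip force at its end, in the units of the state.
- manip.sense(): the state, without advancing time (a new reading comes with each control period).
- manip.get_image(name): name is "side" or "top"; returns the picture (384x512x3 uint8, red, green, blue); there is no depth.
- manip.camera_info(name): a dict with "intrinsics" (3x3 intrinsics, pixels), "R" (3x3) and "t" (3): a world point X has camera coordinates R X + t. Camera axes: x right, y down, z forward; pixel columns grow to the right and rows downward; lengths in m; the calibration is good to about 2 mm. A picture is of the moment at which its call begins. camera_info takes no time and is no camera call.
- manip.job_done(): hands the job in; it is judged then, once.
The state is a dict: "time": time; "joints": joint angles; "joint_velocities": joint speeds; "tau": joint torques, N m; "tool_pos": TCP position; "ee_rot": TCP orientation; "force": force on the tool from outside, world axes, zero at the start; "moment": the same for the moment, N m; "width": finger opening in m; "finger_force": force on a finger pad.
Only numpy, scipy, OpenCV 4.12 (cv2) and the standard library are available. Lean on these libraries where they do the work, as an engineer would, in place of code of your own. Each camera call takes 0.05 s, during which the arm holds its last target. There are 200 camera calls.

TASK

Set out the bushing kit for pressing: stand the large amber bushing on the middle of the round steel support and the small amber bushing on the middle of the square one, lay the flat steel washer centrally on top of the large bushing, and stand the steel sleeve on the dark grey base bar midway between the two supports. Stand the aluminium spacer on the bench straight behind the middle of the bar (in line behind the sleeve, on the side away from the robot), leaving a gap of about 3 cm between bar and spacer. Leave the hex bolt and the loose amber ring where they lie, and leave every part the same way up as it was, released and still.

Things in the scene. Friction and masses are not known exactly. Their poses are not given: they have to be found in the camera images.
- large_bushing: Large amber polyurethane bushing standing upright by itself on the open bench (the many others on cardboard, in bins and in the carton are fixed stock, not part of the job), a spool: two flanges of 60 mm diameter, 14 mm thick, at bottom and top, waist 48 mm; 50 mm high; flush steel core in its flat top. Origin at the centre of its underside, z up.
- small_bushing: Small amber polyurethane bushing standing upright by itself on the open bench, a spool: two flanges of 38 mm diameter, 10 mm thick, at bottom and top, waist 30 mm; 36 mm high; flush steel core in its flat top. Origin at the centre of its underside, z up.
- sleeve: Bright steel sleeve, a tube standing upright: 28 mm outside, 16 mm inside diameter, 56 mm high. Origin at the centre of its underside, z up.
- spacer: Aluminium spacer, a flat solid disc lying flat with a small dark hole and a darker inner ring in its top: 48 mm diameter, 24 mm high. Origin at the centre of its underside, z up.
- washer: Thick steel washer lying flat on the bench: 42 mm outside, 21 mm hole, 8 mm thick. Origin at the centre of its underside, z up.
- bar: Dark grey base bar of the press fixture, fixed flat on the bench: 100 mm (its x, pointing away from the robot) by 360 mm (its y, roughly to the robot's left) by 10 mm high, turned by up to 0.25 rad. Origin at the centre of its underside. The two supports stand on it with their centres 130 mm either side of its middle, along its y; which is on which side varies.
- round_support: Round steel press support fixed on the bar: disc of 90 mm diameter, 16 mm high, dark bore mark (32 mm) in the middle of its flat, solid top, which is 26 mm above the bench. Origin at the centre of its underside (10 mm above the bench).
- square_support: Square steel press support fixed on the bar: 80 by 80 mm, 16 mm high, dark bore mark (32 mm) in the middle of its flat, solid top, which is 26 mm above the bench. Origin at the centre of its underside (10 mm above the bench).
- amber_ring: Bystander: loose open amber ring, no metal in it, 48 mm outside, 24 mm hole, 18 mm high, lying flat near the robot. Not to be moved. Origin at the centre of its underside.
- bolt: Bystander: steel hex-headed bolt with its nut, lying on its side, 80 mm long, head and nut 36 mm wide and 31 mm high, near the robot. Not to be moved. Origin on the bench under its middle; its x runs from head to end.
Not all that is in view belongs to the job. There is more than one size of the spacer; the job needs the smallest. What is shaped like the sleeve but blue is not meant.

How it is judged:
By the outcome, as a careful person would: the job done as asked, in the order asked, and still so for the second after the job is handed in, with the robot touching nothing.
It also fails if it takes over 118 s, if anything falls off the work surface, if the arm or the gripper's body presses on something with over 40 N, if the wrist force passes 120 N, or if a joint passes its speed limit or range.

## Working session

There is one attempt and no reset: what is moved stays moved. The work goes in short steps, Python scripts to look and compute and a tool call to move; the robot and the scene stay as the last step left them, time stands still between calls to the robot, and variables do not carry over. Pictures are saved under pics/ and viewed, at most 14 in all, crops included, and the job is handed in when it is done.

Besides the shell and the picture viewer there is one more tool, called after "Call:" as name([rows], argument=value, ...), one row to a line, values as JSON. send_rows: Moves the arm, as the interface text tells. Its arguments: {"type":"object","properties":{"deltas":{"type":"array","items":{"type":"array"}},"fingers":{"type":"number"}},"required":["deltas"]}

```bash
mkdir -p pics; python3 - <<'E'
from workcell import manip
import cv2
for n in("side","top"):
    im=manip.get_image(n); cv2.imwrite(f"pics/{n}0.png",im[:,:,::-1]); 
    cv2.imwrite(f"pics/{n}0b.png",cv2.resize(im[:,:,::-1],(800,600),interpolation=cv2.INTER_CUBIC))
    c=manip.camera_info(n); print(n,c)
s=manip.sense(); print(s)
E
```

```text
side {'intrinsics': array([[353.38347998,   0.        , 256.45909635],
       [  0.        , 353.38347998, 197.48335516],
       [  0.        ,   0.        ,   1.        ]]), 'R': array([[ 0.97570959, -0.21873864,  0.01200857],
       [-0.11736247, -0.56822253, -0.81446252],
       [ 0.18497797,  0.79326954, -0.58009188]]), 't': array([-0.46513284,  0.11090001,  0.71710817])}
top {'intrinsics': array([[406.3685928 ,   0.        , 251.20837303],
       [  0.        , 406.3685928 , 195.20911316],
       [  0.        ,   0.        ,   1.        ]]), 'R': array([[ 0.01057101, -0.99976619, -0.01886338],
       [-0.99073327, -0.0079172 , -0.13559093],
       [ 0.13540988,  0.02012191, -0.99058532]]), 't': array([0.03055762, 0.48099595, 1.05273691])}
{'time': 0.1, 'joints': array([-1.27420356e+00,  3.26851098e-01, -1.93483993e-01,  1.05199418e+00,
       -1.28069584e-06,  1.43660487e+00]), 'joint_velocities': array([-0.00094625, -0.00195174,  0.00243645, -0.00106941,  0.00191587,
       -0.0023497 ]), 'tau': array([ 1.07996631e-03, -4.44238079e+01,  2.63038802e+01,  7.86452933e-03,
       -1.63739865e-04, -1.79091622e-06]), 'tool_pos': array([ 0.22953272, -0.49924554,  0.23059026]), 'ee_rot': array([ 9.76892376e-01,  2.13730434e-01, -6.28080221e-05, -7.63896137e-04]), 'force': array([-0.12860995, -0.18521025,  0.18571599]), 'moment': array([-0.01676796, -0.05995839,  0.00186897]), 'finger_force': 0.0, 'width': 0.0856184039919114}
```

View pics/top0b.png

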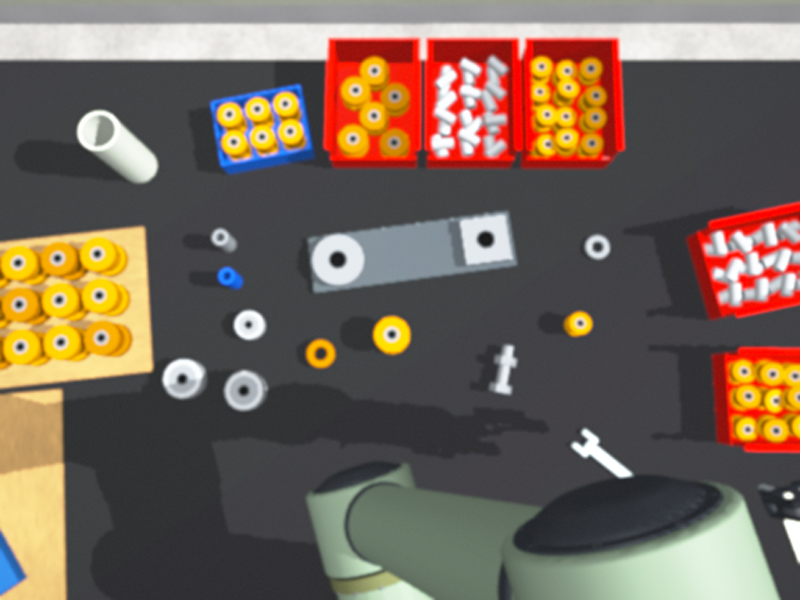

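View pics/side0b.png

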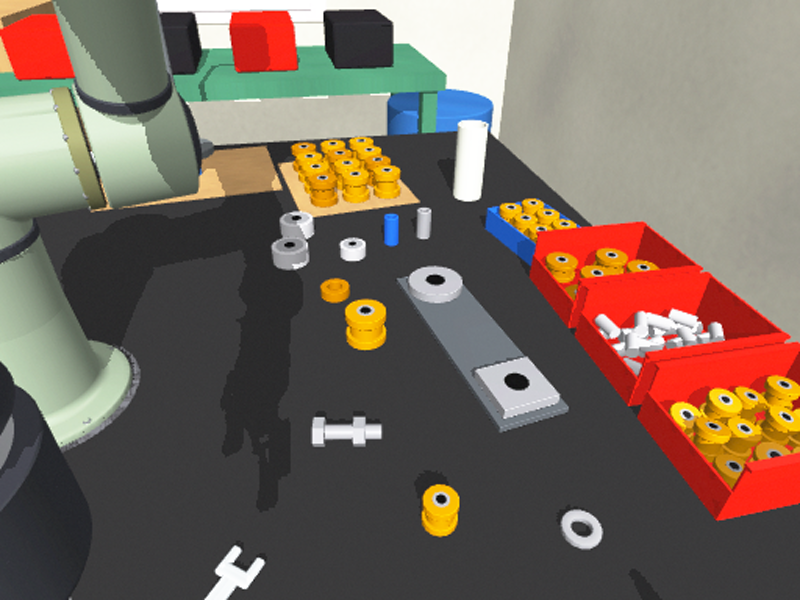

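Look-alikes, in 800-px top view pixels:
- **Spacer:** three discs at (249,325), (184,379) and (245,390). I choose the smallest, (249,325).
- **Sleeve:** grey tube at (222,238), blue tube at (229,276). I choose the grey one.
- **Large amber bushing:** (391,335) stands alone. The open ring at (320,353) has no core, and the rest are stock on card or in bins.
- **Small amber bushing:** (578,323) stands alone on the bench.
- **Washer:** (597,246).
- **Supports:** round at (338,259), square at (486,239).

Next I check these in one close crop.

```bash
python3 - <<'E'
import cv2,numpy as np
t=cv2.imread("pics/top0.png")
def c(x0,x1,y0,y1,k): return cv2.resize(t[y0:y1,x0:x1],None,fx=k,fy=k,interpolation=cv2.INTER_CUBIC)
a=c(90,290,130,262,4)
b=c(270,410,130,230,4)
cv2.imwrite("pics/cropA.png",a);cv2.imwrite("pics/cropB.png",b)
E
```

```text
(no output)
```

View pics/cropA.png

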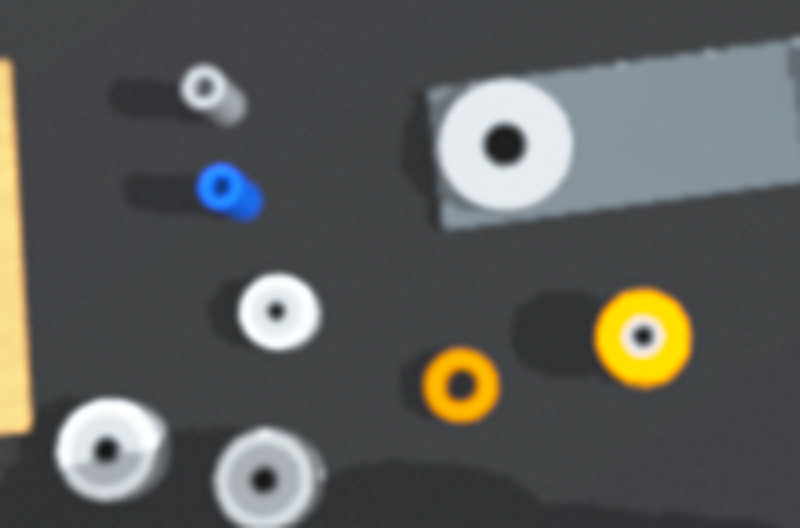

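View pics/cropB.png

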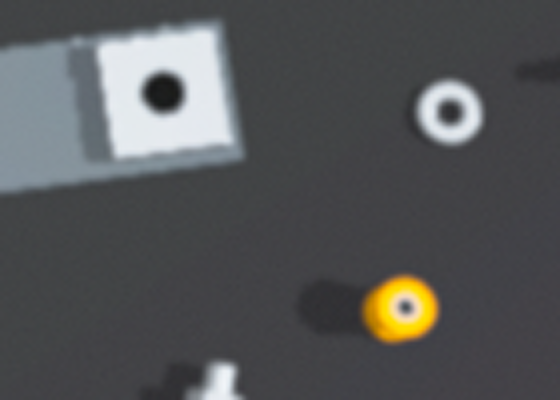

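The crop confirms the choices. The spacer at crop A (277,311) is the smallest of the three discs, the bright sleeve is at A (204,88), and the large bushing with its steel core is at A (643,336). In crop B the small bushing is at (405,307), the washer at (450,112) and the square bore at (163,92). Next I measure them.

```bash
cat >h.py <<'E'
import cv2,numpy as np
from workcell import manip
def hole(g,u,v,r):
    "centroid of the dark blob near u,v (4x upsampled, Otsu)"
    p=cv2.getRectSubPix(g,(2*r+1,2*r+1),(u,v)); p=cv2.resize(p,None,fx=8,fy=8,interpolation=cv2.INTER_CUBIC)
    _,m=cv2.threshold(p,0,255,cv2.THRESH_BINARY_INV+cv2.THRESH_OTSU)
    n,l,s,c=cv2.connectedComponentsWithStats(m)
    mid=np.array(p.shape[::-1])/2-.5
    i=1+np.argmin([np.hypot(*(c[k]-mid))-(0.02*s[k,4]) *0 + (999 if s[k,4]<60 else 0) for k in range(1,n)])
    return np.array([u,v])+(c[i]+.5)/8-.5-r, s[i,4]/64
def ray(n,uv,z):
    c=manip.camera_info(n); d=c["R"].T@np.linalg.solve(c["intrinsics"],[*uv,1]); o=-c["R"].T@c["t"]
    return (o+d*(z-o[2])/d[2])[:2]
def proj(n,X):
    c=manip.camera_info(n); q=c["intrinsics"]@(c["R"]@np.array(X)+c["t"]); return q[:2]/q[2]
E
python3 - <<'E'
from h import *
T={"sleeve":(141,152,.056,3),"spacer":(159.2,207.9,.024,3),"round":(216.2,166,.026,9),"large":(250.7,214,.05,4),"square":(310.8,153.2,.026,8),"washer":(382.5,158.2,.006,4),"small":(371.3,207,.036,3),"ring":(205.2,226.3,.018,5)}
S={"sleeve":(424,211),"spacer":(353,243),"round":(436,280),"large":(366,311),"square":(517,381),"washer":(582,528),"small":(440,498)}
gt=cv2.imread("pics/top0.png")[:,:,2]; gs=cv2.imread("pics/side0.png")[:,:,2]
for k,(u,v,z,r) in T.items():
    a,n=hole(gt,u,v,r); x=ray("top",a,z); o=[x.round(4)]
    if k in S:
        b,n2=hole(gs,S[k][0]*.64,S[k][1]*.64,r); o+=[ray("side",b,z).round(4),n2]
    print(k,a.round(1),n,*o)
# bar corners
for uv in [(90+430/4,130+90/4),(90+445/4,130+228/4),(270+220/4,130+22/4),(270+242/4,130+158/4)]: print(ray("top",uv,.01).round(4))
E
```

```text
sleeve [140.7 151.4] 16.59375 [0.5932 0.3306] [0.5983 0.3376] 7.203125
spacer [158.6 207.3] 15.8125 [0.447  0.2844] [0.4472 0.2796] 11.5
round [215.7 165.7] 89.1875 [0.562  0.1326] [0.5621 0.1269] 65.84375
large [250.3 213.5] 22.9375 [0.43   0.0365] [0.4304 0.0322] 26.0
square [310.4 152.7] 88.578125 [ 0.5996 -0.1247] [ 0.5992 -0.1295] 134.828125
washer [382.2 157.7] 31.96875 [ 0.5918 -0.3244] [ 0.5915 -0.3293] 70.78125
small [371.  206.4] 11.703125 [ 0.4531 -0.2816] [ 0.4533 -0.2851] 28.375
ring [204.9 225.9] 42.03125 [0.3986 0.159 ]
[0.6023 0.1859]
[0.5055 0.1728]
[ 0.6527 -0.1676]
[ 0.5567 -0.1813]
```

```bash
cat >>h.py <<'E'
PSI=np.radians(188.3)
def yaw(q):
    from scipy.spatial.transform import Rotation as R
    m=R.from_quat(q).as_matrix(); return np.arctan2(m[1,0],m[0,0]), m[:,2]
ea=np.array([np.cos(PSI),np.sin(PSI)]); eb=np.array([np.sin(PSI),-np.cos(PSI)])
def go(*xyz):
    "tool-axis mm from the present pose to each xyz in turn, with tool yaw PSI"
    s=manip.sense(); p=s["tool_pos"]; y,z=yaw(s["ee_rot"]); print("t",round(s["time"],2),"at",p.round(4),"yaw",np.degrees(y).round(2),"tilt",np.degrees(z[:2]).round(2),"w",round(s["width"],4),"F",s["force"].round(1),"ff",round(s["finger_force"],1))
    for q in xyz:
        d=np.array(q)-p; print("->",np.round(q,4),"tx ty tz",(1000*np.array([d[:2]@ea,d[:2]@eb,-d[2]])).round(1)); p=np.array(q)
E
python3 - <<'E'
from h import *
s=manip.sense(); p=s["tool_pos"]; y=yaw(s["ee_rot"])[0]
d=(np.array([.430,.034,.150])-p)/16; dy=(PSI-y)/16; print(np.degrees(dy))
for i in range(16):
    a=y+i*dy; print([[round(1000*(d[0]*np.cos(a)+d[1]*np.sin(a))),round(1000*(d[0]*np.sin(a)-d[1]*np.cos(a))),round(-1000*d[2])],[0,0,round(-np.degrees(dy),1)]],end=",")
E
```

```text
10.226118178656822
[[25, -25, 5], [0, 0, np.float64(-10.2)]],[[29, -20, 5], [0, 0, np.float64(-10.2)]],[[32, -15, 5], [0, 0, np.float64(-10.2)]],[[35, -9, 5], [0, 0, np.float64(-10.2)]],[[36, -2, 5], [0, 0, np.float64(-10.2)]],[[35, 4, 5], [0, 0, np.float64(-10.2)]],[[34, 10, 5], [0, 0, np.float64(-10.2)]],[[32, 16, 5], [0, 0, np.float64(-10.2)]],[[28, 21, 5], [0, 0, np.float64(-10.2)]],[[24, 26, 5], [0, 0, np.float64(-10.2)]],[[19, 30, 5], [0, 0, np.float64(-10.2)]],[[13, 33, 5], [0, 0, np.float64(-10.2)]],[[7, 35, 5], [0, 0, np.float64(-10.2)]],[[1, 36, 5], [0, 0, np.float64(-10.2)]],[[-5, 35, 5], [0, 0, np.float64(-10.2)]],[[-11, 34, 5], [0, 0, np.float64(-10.2)]],
```

Call:
send_rows([
  [[25,-25,5],[0,0,-10.2]],
  [[29,-20,5],[0,0,-10.2]],
  [[32,-15,5],[0,0,-10.2]],
  [[35,-9,5],[0,0,-10.2]],
  [[36,-2,5],[0,0,-10.2]],
  [[35,4,5],[0,0,-10.2]],
  [[34,10,5],[0,0,-10.2]],
  [[32,16,5],[0,0,-10.2]],
], fingers=1)

```text
time: 1.1
tool_pos: [0.3295, -0.232, 0.1909]
ee_rot: [0.598, 0.802, 0.0, -0.0]
force: [1.5, 0.8, -0.6]
width: 0.0855
finger_force: 0.0
```

Call:
send_rows([
  [[28,21,5],[0,0,-10.2]],
  [[24,26,5],[0,0,-10.2]],
  [[19,30,5],[0,0,-10.2]],
  [[13,33,5],[0,0,-10.2]],
  [[7,35,5],[0,0,-10.2]],
  [[1,36,5],[0,0,-10.2]],
  [[-5,35,5],[0,0,-10.2]],
  [[-11,34,5],[0,0,-10.2]],
])

```text
time: 2.1
tool_pos: [0.4311, 0.0333, 0.1509]
ee_rot: [-0.072, 0.997, -0.0, -0.0]
force: [-0.1, -0.5, 0.3]
width: 0.0851
finger_force: 0.0
```

Call:
send_rows([
  [[0,0,0],[0,0,0]],
  [[0,0,0],[0,0,0]],
])

```text
time: 2.35
tool_pos: [0.4305, 0.0319, 0.1511]
ee_rot: [-0.068, 0.998, -0.0, -0.0]
force: [-0.5, 0.2, 0.2]
width: 0.0854
finger_force: 0.0
```

```bash
python3 -c "
from h import *
go((.430,.034,.1),(.430,.034,.003))"
```

```text
t 2.35 at [0.4305 0.0319 0.1511] yaw -172.17 tilt [-0.06 -0.02] w 0.0854 F [-0.5  0.2  0.2] ff 0.0
-> [0.43  0.034 0.1  ] tx ty tz [ 0.2  2.1 51.1]
-> [0.43  0.034 0.003] tx ty tz [ 0.  0. 97.]
```

Call:
send_rows([
  [[0,2,30],[0,0,-0.5]],
  [[0,0,30],[0,0,0]],
  [[0,0,30],[0,0,0]],
  [[0,0,30],[0,0,0]],
  [[0,0,20],[0,0,0]],
  [[0,0,7],[0,0,0]],
  [[0,0,0],[0,0,0]],
])

```text
time: 3.22
tool_pos: [0.4306, 0.0335, 0.0044]
ee_rot: [-0.072, 0.997, 0.0, -0.0]
force: [-0.7, 0.3, 1.1]
width: 0.0852
finger_force: 0.0
```

Call:
send_rows([
  [[0,0,0],[0,0,0]],
  [[0,0,0],[0,0,0]],
  [[0,0,0],[0,0,0]],
  [[0,0,0],[0,0,0]],
  [[0,0,0],[0,0,0]],
  [[0,0,0],[0,0,0]],
], fingers=0)

```text
time: 3.98
tool_pos: [0.4315, 0.034, 0.0055]
ee_rot: [-0.073, 0.997, -0.0, 0.001]
force: [-2.0, 0.4, 6.9]
width: 0.0588
finger_force: 62.6
```

```bash
python3 - <<'E'
from h import *
im=manip.get_image("side")[:,:,::-1]; cv2.imwrite("pics/s1.png",cv2.resize(im[120:300,150:400],(750,540),interpolation=cv2.INTER_CUBIC))
cv2.imwrite("pics/s1f.png",im); cv2.imwrite("pics/t1f.png",manip.get_image("top")[:,:,::-1])
go()
E
```

```text
t 4.08 at [0.4315 0.0341 0.0055] yaw -171.62 tilt [ 0.11 -0.01] w 0.0587 F [-1.  -0.1  7.2] ff 62.6
```

View pics/s1.png

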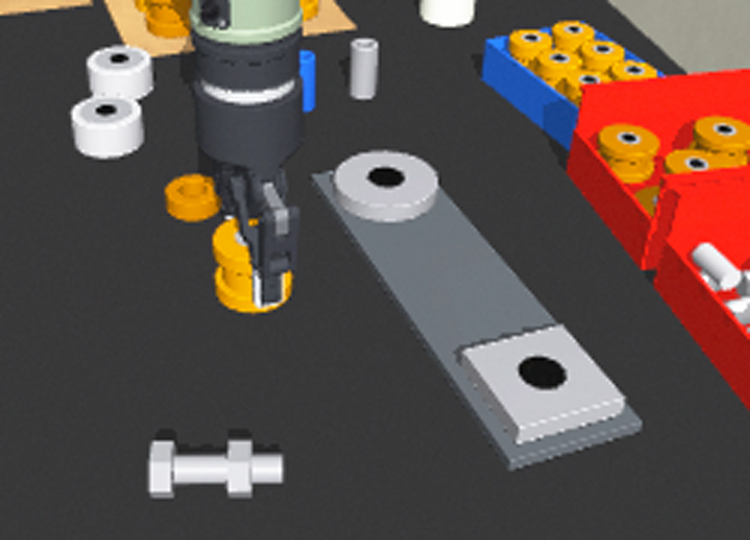

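Call:
send_rows([
  [[0,0,-20],[0,0,0]],
  [[0,0,-25],[0,0,0]],
  [[0,0,-25],[0,0,0]],
  [[-24,12,0],[0,0,0]],
  [[-40,21,0],[0,0,0]],
  [[-40,21,0],[0,0,0]],
  [[-40,21,0],[0,0,0]],
  [[0,0,0],[0,0,0]],
])

```text
time: 5.08
tool_pos: [0.5651, 0.1311, 0.0746]
ee_rot: [-0.074, 0.997, 0.0, 0.002]
force: [-1.1, -0.5, -3.4]
width: 0.0587
finger_force: 65.3
```

Call:
send_rows([
  [[0,0,0],[0,0,0]],
  [[0,0,0],[0,0,0]],
])

```text
time: 5.32
tool_pos: [0.5609, 0.1287, 0.0741]
ee_rot: [-0.073, 0.997, -0.0, -0.001]
force: [-0.3, 0.2, -2.9]
width: 0.0585
finger_force: 65.3
```

```bash
python3 - <<'E'
from h import *
im=manip.get_image("side")[:,:,::-1]; cv2.imwrite("pics/s2.png",cv2.resize(im[90:240,200:400],(800,600),interpolation=cv2.INTER_CUBIC))
go((.4313+.1318,.0341+.0954,.0315))
E
```

```text
t 5.38 at [0.5612 0.1287 0.0743] yaw -171.66 tilt [-0.06 -0.01] w 0.0585 F [-0.1 -0.8 -3.5] ff 65.3
-> [0.5631 0.1295 0.0315] tx ty tz [-2.   0.5 42.8]
```

View pics/s2.png

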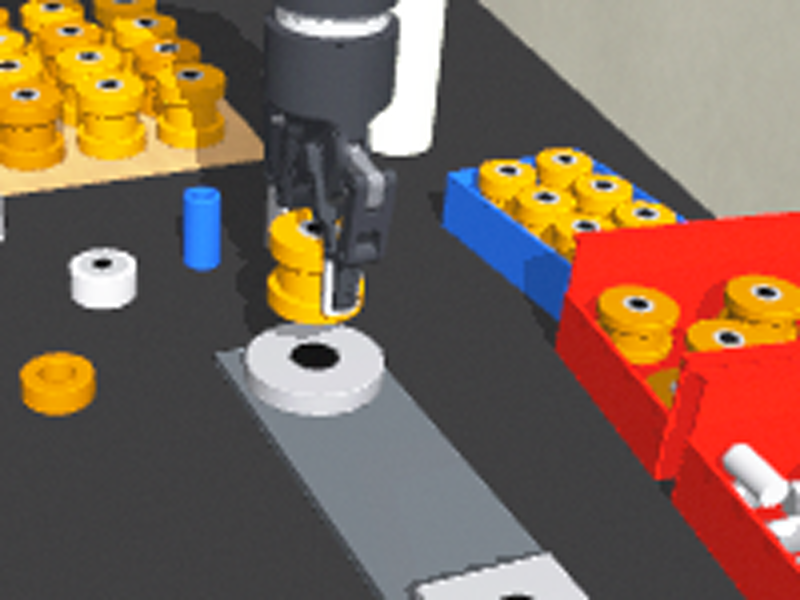

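Call:
send_rows([
  [[-2,0.5,15],[0,0,0]],
  [[0,0,15],[0,0,0]],
  [[0,0,8],[0,0,0]],
  [[0,0,3],[0,0,0]],
  [[0,0,0],[0,0,0]],
  [[0,0,0],[0,0,0]],
])

```text
time: 6.12
tool_pos: [0.5646, 0.1302, 0.0336]
ee_rot: [-0.073, 0.997, 0.0, 0.0]
force: [0.0, -0.6, -3.6]
width: 0.0588
finger_force: 65.4
```

```bash
python3 -c "
from h import *
go((.5631,.1295,.0315))"
```

```text
t 6.12 at [0.5646 0.1302 0.0336] yaw -171.61 tilt [0.04 0.01] w 0.0588 F [ 0.  -0.6 -3.6] ff 65.4
-> [0.5631 0.1295 0.0315] tx ty tz [ 1.6 -0.4  2.1]
```

Call:
send_rows([
  [[1,0,1],[0,0,0]],
  [[0,0,1],[0,0,0]],
  [[0,0,0],[0,0,0]],
])

```text
time: 6.5
tool_pos: [0.5632, 0.13, 0.0315]
ee_rot: [-0.073, 0.997, 0.0, 0.0]
force: [-1.3, 0.3, -0.8]
width: 0.0586
finger_force: 65.7
```

Call:
send_rows([
  [[0,0,0],[0,0,0]],
  [[0,0,0],[0,0,0]],
])

```text
time: 6.75
tool_pos: [0.5632, 0.13, 0.0315]
ee_rot: [-0.073, 0.997, -0.0, 0.0]
force: [-0.8, 0.4, 0.6]
width: 0.0586
finger_force: 65.6
```

Call:
send_rows([
  [[0,0,0],[0,0,0]],
  [[0,0,0],[0,0,0]],
  [[0,0,0],[0,0,0]],
  [[0,0,0],[0,0,0]],
], fingers=1)

```text
time: 7.25
tool_pos: [0.5633, 0.1299, 0.0313]
ee_rot: [-0.073, 0.997, -0.0, 0.0]
force: [-0.1, 0.5, -0.1]
width: 0.0856
finger_force: 0.0
```

Call:
send_rows([
  [[0,0,-15],[0,0,0]],
  [[0,0,-30],[0,0,0]],
  [[0,0,-40],[0,0,0]],
  [[20,-60,-10],[0,0,0]],
  [[20,-58,0],[0,0,0]],
  [[20,-58,0],[0,0,0]],
  [[0,0,0],[0,0,0]],
])

```text
time: 8.12
tool_pos: [0.5295, -0.0553, 0.1273]
ee_rot: [-0.07, 0.998, -0.001, 0.001]
force: [0.4, -0.1, -0.4]
width: 0.0854
finger_force: 0.0
```

```bash
python3 - <<'E'
from h import *
for n in("side","top"): cv2.imwrite(f"pics/{n}3.png",manip.get_image(n)[:,:,::-1])
for n in("top","side"):
    g=cv2.imread(f"pics/{n}3.png")[:,:,2]
    u=proj(n,[.562,.13,.076]); a,k=hole(g,*u,4); print(n,u,a,k,ray(n,a,.076).round(4))
t=cv2.imread("pics/top3.png")[130:230,170:300]; s=cv2.imread("pics/side3.png")[120:220,220:350]
cv2.imwrite("pics/c3.png",np.hstack([cv2.resize(i,(390,300),interpolation=cv2.INTER_CUBIC) for i in(t,s)]))
go((.4532,-.2834,.12),(.4532,-.2834,.003))
E
```

```text
top [214.69309884 161.68509512] [213.95143006 162.05537515] 30.828125 [0.561  0.1319]
side [278.82104316 161.01455498] [279.83565558 161.07627607] 62.6875 [0.5644 0.1292]
t 8.22 at [ 0.53   -0.0519  0.1269] yaw -171.71 tilt [0.06 0.02] w 0.0856 F [-0.2  0.1  0.2] ff 0.0
-> [ 0.4532 -0.2834  0.12  ] tx ty tz [ 109.4 -218.     6.9]
-> [ 0.4532 -0.2834  0.003 ] tx ty tz [  0.   0. 117.]
```

View pics/c3.png

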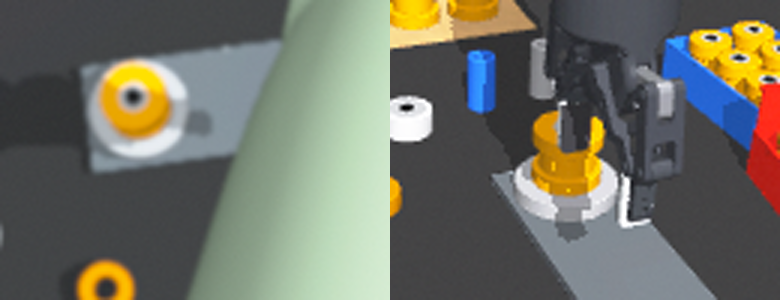

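The large bushing stands on the round support. In the top view its core reads (0.561, 0.132) against (0.562, 0.133) for the bore. Next is the small bushing.

Call:
send_rows([
  [[27,-54,2],[0,0,0]],
  [[27,-54,2],[0,0,0]],
  [[28,-55,2],[0,0,0]],
  [[27,-55,1],[0,0,0]],
  [[0,0,0],[0,0,0]],
  [[0,0,0],[0,0,0]],
  [[0,0,0],[0,0,0]],
], fingers=0.75)

```text
time: 9.1
tool_pos: [0.4544, -0.281, 0.1191]
ee_rot: [-0.075, 0.997, 0.0, -0.0]
force: [-0.3, -0.1, 0.2]
width: 0.0644
finger_force: 0.0
```

```bash
python3 -c "
from h import *
go((.4532,-.2834,.12),(.4532,-.2834,.008))"
```

```text
t 9.1 at [ 0.4544 -0.281   0.1191] yaw -171.44 tilt [-0.01  0.03] w 0.0644 F [-0.3 -0.1  0.2] ff 0.0
-> [ 0.4532 -0.2834  0.12  ] tx ty tz [ 1.6 -2.2 -0.9]
-> [ 0.4532 -0.2834  0.008 ] tx ty tz [  0.   0. 112.]
```

Call:
send_rows([
  [[1.5,-2,30],[0,0,0]],
  [[0,0,30],[0,0,0]],
  [[0,0,25],[0,0,0]],
  [[0,0,17],[0,0,0]],
  [[0,0,8],[0,0,0]],
  [[0,0,0],[0,0,0]],
  [[0,0,0],[0,0,0]],
])

```text
time: 9.98
tool_pos: [0.4532, -0.2853, 0.0098]
ee_rot: [-0.073, 0.997, -0.0, 0.0]
force: [0.5, -0.6, -0.1]
width: 0.0637
finger_force: 0.0
```

Call:
send_rows([
  [[0,0,0],[0,0,0]],
  [[0,0,0],[0,0,0]],
  [[0,0,0],[0,0,0]],
  [[0,0,0],[0,0,0]],
  [[0,0,0],[0,0,0]],
  [[0,0,0],[0,0,0]],
], fingers=0)

```text
time: 10.72
tool_pos: [0.453, -0.2855, 0.01]
ee_rot: [-0.073, 0.997, -0.0, 0.001]
force: [-1.6, 1.0, 5.0]
width: 0.036
finger_force: 59.2
```

```bash
python3 - <<'E'
from h import *
go((.4532+.1462,-.2834+.1562,.034))
E
```

```text
t 10.72 at [ 0.453  -0.2855  0.01  ] yaw -171.62 tilt [ 0.07 -0.03] w 0.036 F [-1.6  1.   5. ] ff 59.2
-> [ 0.5994 -0.1272  0.034 ] tx ty tz [-167.7  135.5  -24. ]
```

Call:
send_rows([
  [[0,0,-20],[0,0,0]],
  [[0,0,-25],[0,0,0]],
  [[0,0,-25],[0,0,0]],
  [[-42,34,0],[0,0,0]],
  [[-42,34,0],[0,0,0]],
  [[-42,34,0],[0,0,0]],
  [[-42,34,0],[0,0,0]],
  [[0,0,0],[0,0,0]],
])

```text
time: 11.72
tool_pos: [0.6012, -0.1233, 0.0792]
ee_rot: [-0.076, 0.997, 0.0, 0.001]
force: [-2.1, -0.1, -0.5]
width: 0.0361
finger_force: 60.1
```

Call:
send_rows([
  [[0,0,10],[0,0,0]],
  [[0,0,10],[0,0,0]],
  [[0,0,10],[0,0,0]],
  [[0,0,0],[0,0,0]],
])

```text
time: 12.22
tool_pos: [0.5975, -0.1266, 0.0477]
ee_rot: [-0.072, 0.997, 0.001, -0.001]
force: [0.1, 0.7, -1.1]
width: 0.0359
finger_force: 60.1
```

```bash
python3 - <<'E'
from h import *
go((.5989,-.1272,.036))
E
```

```text
t 12.22 at [ 0.5975 -0.1266  0.0477] yaw -171.69 tilt [-0.14  0.05] w 0.0359 F [ 0.1  0.7 -1.1] ff 60.1
-> [ 0.5989 -0.1272  0.036 ] tx ty tz [-1.3 -0.8 11.7]
```

Call:
send_rows([
  [[-1,-0.5,6],[0,0,0]],
  [[0,0,4],[0,0,0]],
  [[0,0,1],[0,0,0]],
  [[0,0,0],[0,0,0]],
  [[0,0,0],[0,0,0]],
])

```text
time: 12.85
tool_pos: [0.6001, -0.1265, 0.0382]
ee_rot: [-0.073, 0.997, -0.0, 0.0]
force: [0.4, 0.0, -1.0]
width: 0.0359
finger_force: 60.1
```

```bash
python3 - <<'E'
from h import *
go((.5989,-.1272,.036))
E
```

```text
t 12.85 at [ 0.6001 -0.1265  0.0382] yaw -171.61 tilt [ 0.02 -0.  ] w 0.0359 F [ 0.4  0.  -1. ] ff 60.1
-> [ 0.5989 -0.1272  0.036 ] tx ty tz [ 1.3 -0.5  2.2]
```

Call:
send_rows([
  [[1,-0.5,1],[0,0,0]],
  [[0,0,1],[0,0,0]],
  [[0,0,0],[0,0,0]],
  [[0,0,0],[0,0,0]],
])

```text
time: 13.35
tool_pos: [0.599, -0.1272, 0.0361]
ee_rot: [-0.073, 0.997, -0.0, -0.0]
force: [-0.5, -0.1, 0.4]
width: 0.0356
finger_force: 60.3
```

```bash
python3 - <<'E'
from h import *
go((.5989,-.1272,.036))
E
```

```text
t 13.35 at [ 0.599  -0.1272  0.0361] yaw -171.62 tilt [-0.   -0.01] w 0.0356 F [-0.5 -0.1  0.4] ff 60.3
-> [ 0.5989 -0.1272  0.036 ] tx ty tz [0.1 0.  0.1]
```

Call:
send_rows([
  [[0,0,0],[0,0,0]],
  [[0,0,0],[0,0,0]],
  [[0,0,0],[0,0,0]],
  [[0,0,0],[0,0,0]],
], fingers=0.7)

```text
time: 13.85
tool_pos: [0.5991, -0.1272, 0.0361]
ee_rot: [-0.073, 0.997, -0.0, 0.0]
force: [0.2, -0.2, 0.2]
width: 0.0594
finger_force: 0.0
```

Call:
send_rows([
  [[0,0,-15],[0,0,0]],
  [[0,0,-30],[0,0,0]],
  [[0,0,-35],[0,0,0]],
  [[9,-49,0],[0,0,0]],
  [[9,-49,0],[0,0,0]],
  [[9,-49,0],[0,0,0]],
  [[9,-49,0],[0,0,0]],
  [[0,0,0],[0,0,0]],
])

```text
time: 14.85
tool_pos: [0.5918, -0.3305, 0.1172]
ee_rot: [-0.071, 0.998, -0.001, 0.001]
force: [0.2, 1.0, -0.9]
width: 0.0601
finger_force: 0.0
```

Call:
send_rows([
  [[0,0,30],[0,0,0]],
  [[0,0,25],[0,0,0]],
  [[0,0,15],[0,0,0]],
  [[0,0,0],[0,0,0]],
  [[0,0,0],[0,0,0]],
])

```text
time: 15.48
tool_pos: [0.5928, -0.3264, 0.0473]
ee_rot: [-0.073, 0.997, -0.001, 0.001]
force: [-0.7, -0.1, 1.0]
width: 0.0597
finger_force: 0.0
```

```bash
python3 - <<'E'
from h import *
for n in("side","top"): cv2.imwrite(f"pics/{n}4.png",manip.get_image(n)[:,:,::-1])
for n in("top","side"):
    g=cv2.imread(f"pics/{n}4.png")[:,:,2]
    for nm,X,r in(("small",[.5994,-.127,.062],3),("large",[.562,.13,.076],4)):
        u=proj(n,X); a,k=hole(g,*u,r); print(n,nm,u,a,k,ray(n,a,X[2]).round(4))
t=cv2.imread("pics/top4.png")[130:230,280:410]; s=cv2.imread("pics/side4.png")[200:384,220:459]
cv2.imwrite("pics/c4.png",np.hstack([cv2.resize(i,(390,300),interpolation=cv2.INTER_CUBIC) for i in(t,s)]))
go((.5917,-.327,.01))
E
```

```text
top small [313.00121059 149.53684745] [314.23944654 147.77385681] 17.515625 [ 0.6042 -0.1303]
top large [214.69309884 161.68509512] [213.95995325 161.76953527] 23.234375 [0.5618 0.1319]
side small [332.23621265 229.29091172] [332.71858445 230.14284451] 20.109375 [ 0.5993 -0.1296]
side large [278.82104316 161.01455498] [279.07730896 161.68804908] 18.546875 [0.5617 0.1266]
t 15.57 at [ 0.5929 -0.3267  0.0474] yaw -171.61 tilt [ 0.1  -0.07] w 0.06 F [ 0.8 -0.6 -0.3] ff 0.0
-> [ 0.5917 -0.327   0.01  ] tx ty tz [ 1.2 -0.1 37.4]
```

View pics/c4.png

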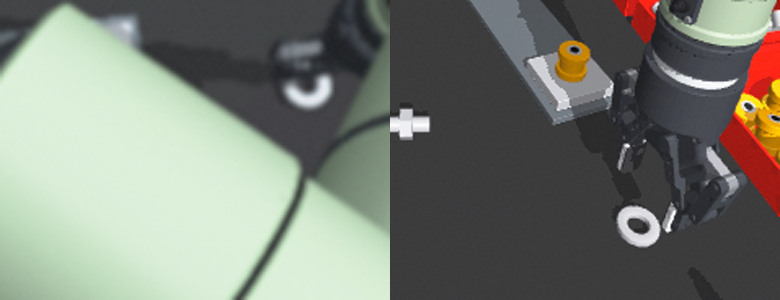

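Side view: the small core reads (0.599, -0.130), which matches the bore, and the large one is centred as well. The gripper now hangs above the washer.

Call:
send_rows([
  [[1,0,20],[0,0,0]],
  [[0,0,15],[0,0,0]],
  [[0,0,5],[0,0,0]],
  [[0,0,0],[0,0,0]],
  [[0,0,0],[0,0,0]],
])

```text
time: 16.2
tool_pos: [0.5914, -0.3267, 0.0066]
ee_rot: [-0.073, 0.997, -0.0, 0.0]
force: [0.4, 0.5, -0.4]
width: 0.0596
finger_force: 0.0
```

Call:
send_rows([
  [[0,0,2],[0,0,0]],
  [[0,0,1],[0,0,0]],
  [[0,0,0],[0,0,0]],
])

```text
time: 16.58
tool_pos: [0.591, -0.3264, 0.0031]
ee_rot: [-0.073, 0.997, 0.0, 0.0]
force: [1.1, -0.4, 0.1]
width: 0.0596
finger_force: 0.0
```

Call:
send_rows([
  [[0,0,1],[0,0,0]],
  [[0,0,1],[0,0,0]],
  [[0,0,1],[0,0,0]],
  [[0,0,0],[0,0,0]],
], fingers=0.57)

```text
time: 17.08
tool_pos: [0.5909, -0.3264, -0.0001]
ee_rot: [-0.073, 0.997, 0.0, -0.0]
force: [-0.5, 0.4, 1.0]
width: 0.0486
finger_force: 0.0
```

Call:
send_rows([
  [[0,0,1],[0,0,0]],
  [[0,0,1],[0,0,0]],
  [[0,0,0],[0,0,0]],
])

```text
time: 17.45
tool_pos: [0.5909, -0.3264, -0.0021]
ee_rot: [-0.073, 0.997, 0.0, -0.0]
force: [-1.1, -0.8, -0.3]
width: 0.0484
finger_force: 0.0
```

Call:
send_rows([
  [[0,0,1],[0,0,0]],
  [[0,0,0.5],[0,0,0]],
  [[0,0,0],[0,0,0]],
])

```text
time: 17.82
tool_pos: [0.5911, -0.3265, -0.0027]
ee_rot: [-0.073, 0.997, -0.0, 0.0]
force: [-1.4, 1.5, 3.8]
width: 0.0484
finger_force: 2.5
```

Call:
send_rows([
  [[0,0,0],[0,0,0]],
  [[0,0,0],[0,0,0]],
  [[0,0,0],[0,0,0]],
  [[0,0,0],[0,0,0]],
], fingers=0)

```text
time: 18.32
tool_pos: [0.5921, -0.327, -0.0012]
ee_rot: [-0.073, 0.997, -0.001, 0.001]
force: [-1.3, 1.6, 12.2]
width: 0.0385
finger_force: 64.4
```

Call:
send_rows([
  [[0,0,-10],[0,0,0]],
  [[0,0,-25],[0,0,0]],
  [[0,0,-35],[0,0,0]],
  [[0,0,-35],[0,0,0]],
  [[0,0,-30],[0,0,0]],
  [[0,0,0],[0,0,0]],
])

```text
time: 19.08
tool_pos: [0.5926, -0.3276, 0.1346]
ee_rot: [-0.073, 0.997, -0.002, 0.002]
force: [0.9, -0.4, -0.7]
width: 0.0388
finger_force: 60.5
```

Call:
send_rows([
  [[-2,30,0],[0,0,0]],
  [[-4,50,0],[0,0,0]],
  [[-4,50,0],[0,0,0]],
  [[-4,50,0],[0,0,0]],
  [[-4,50,0],[0,0,0]],
  [[-4,50,0],[0,0,0]],
  [[-4,50,0],[0,0,0]],
  [[-4,50,0],[0,0,0]],
])

```text
time: 20.08
tool_pos: [0.5641, 0.0554, 0.1302]
ee_rot: [-0.073, 0.997, 0.0, -0.001]
force: [0.7, -1.1, -1.1]
width: 0.039
finger_force: 60.5
```

Call:
send_rows([
  [[-3,46,0],[0,0,0]],
  [[-3,30,0],[0,0,0]],
  [[0,0,0],[0,0,0]],
  [[0,0,0],[0,0,0]],
  [[0,0,0],[0,0,0]],
])

```text
time: 20.7
tool_pos: [0.56, 0.1288, 0.1311]
ee_rot: [-0.072, 0.997, -0.0, -0.0]
force: [0.4, -0.0, 0.0]
width: 0.0386
finger_force: 60.5
```

```bash
python3 - <<'E'
from h import *
for n in("side","top"): cv2.imwrite(f"pics/{n}5.png",manip.get_image(n)[:,:,::-1])
t=cv2.imread("pics/top5.png")[120:220,150:280]; s=cv2.imread("pics/side5.png")[80:180,220:350]
cv2.imwrite("pics/c5.png",np.hstack([cv2.resize(i,(390,300),interpolation=cv2.INTER_CUBIC) for i in(t,s)]))
go((.562,.1293,.0755))
E
```

```text
t 20.8 at [0.5602 0.1289 0.1314] yaw -171.71 tilt [-0.02 -0.01] w 0.0387 F [-0.2  0.4  0.6] ff 60.5
-> [0.562  0.1293 0.0755] tx ty tz [-1.8  0.2 55.9]
```

View pics/c5.png

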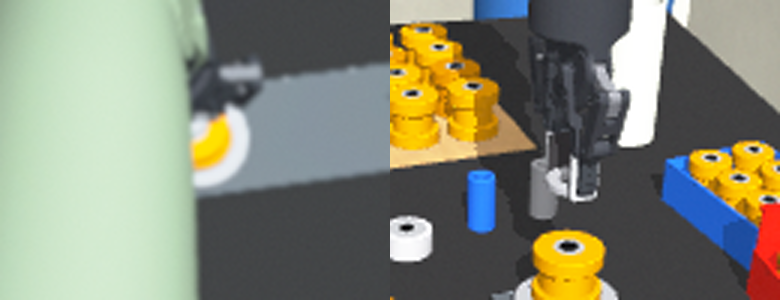

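```bash
python3 - <<'E'
from h import *
P=np.array([proj("side",[.5602+.021*np.cos(a),.1315+.021*np.sin(a),z]) for a in np.linspace(0,6.28,73) for z in(.1325,.1405)])
i=P[:,0].argmin(); j=P[:,1].argmax(); print("pred left",P[i],"bottom",P[j],"c",proj("side",[.5602,.1315,.1365]))
g=cv2.imread("pics/side5.png")[:,:,2]
for r in range(134,148): print(r,g[r,266:292])
E
```

```text
pred left [270.32653569 139.94012746] bottom [279.93177081 144.20441166] c [279.15891553 138.68457502]
134 [ 52 136 157 119 130 140 129  75  74  72  45  47  50  59 171 248 134  40
  48  47  45  48  52  96  65  63]
135 [ 52 118 147 139 134 128 108  74  77  81  51  74  98  79 169 248 161  42
  75  72  50  65  78 123  63  67]
136 [ 49 107 122 137 151 149 111  83 149 228 151 149 150 124 171 248 162  54
  76  76  76  69  79 120  63  64]
137 [ 50 106 119 126 132 133 126 213 215 219 222 153 153 127 197 248 163  55
  75  77  75  75  78 119  63  63]
138 [ 53 107 123 129 132 136 193 215 218 219 203 128 131 123 199 248 162  55
  75  75  60  75  75  69  64  65]
139 [ 45 108 123 129 132 137 192 217 217 217 176 125 127 106 197 248 123  52
  75  77  77  77  78 117  64  65]
140 [ 59 110 121 129 131 119 154 218 219 217 206 125  70  90 197 248 103  65
  77  76  76  75  79 115  64  64]
141 [ 61 111 123 131 134 134 126 181 217 220 218 216 212 104 198 248 104  68
  76  63  58  59  76 116  65  64]
142 [ 61 111 124 130 133 135 124 157 177 210 225 226 224 109 222 248 103  63
  75  75  71  70  68  65  65  64]
143 [ 63 115 122 131 134 134 133 145 168 187 200 210 217 133 223 248  46  69
  76  75  69  67 119  66  64  64]
144 [ 63 115 125 131 133 134 134 128 127 164 193 200 206 132 223 248  52  58
  61  62  65  80 220  64  64  65]
145 [ 62 116 125 131 134 135 133 128 122 102  85  92 153 111 226 248 166 120
 118 142 169 170 169  64  65  64]
146 [ 69 116 125 132 133 134 131 128 122  99  64  62  64  73 179 249 249 248
 223 172 171 117  64  65  64  65]
147 [ 70 116 127 132 133 134 131 126 121 117  67  64  63  64  67 119  63  64
  64  64  62  64  63  65  63  64]
```

Call:
send_rows([
  [[-0.5,0,25],[0,0,0]],
  [[0,0,18],[0,0,0]],
  [[0,0,7],[0,0,0]],
  [[0,0,2],[0,0,0]],
  [[0,0,0],[0,0,0]],
  [[0,0,0],[0,0,0]],
])

```text
time: 21.55
tool_pos: [0.5612, 0.13, 0.0802]
ee_rot: [-0.073, 0.997, 0.0, 0.001]
force: [-0.9, 1.1, -0.6]
width: 0.0388
finger_force: 60.5
```

```bash
python3 - <<'E'
from h import *
cv2.imwrite("pics/side6.png",manip.get_image("side")[:,:,::-1])
s=cv2.imread("pics/side6.png")[120:200,240:340]
cv2.imwrite("pics/c6.png",cv2.resize(s,(700,560),interpolation=cv2.INTER_CUBIC))
go((.561,.1293,.0755))
E
```

```text
t 21.6 at [0.5611 0.13   0.0802] yaw -171.62 tilt [0.06 0.01] w 0.0385 F [ 0.9 -0.6 -0.3] ff 60.5
-> [0.561  0.1293 0.0755] tx ty tz [ 0.2 -0.7  4.7]
```

View pics/c6.png

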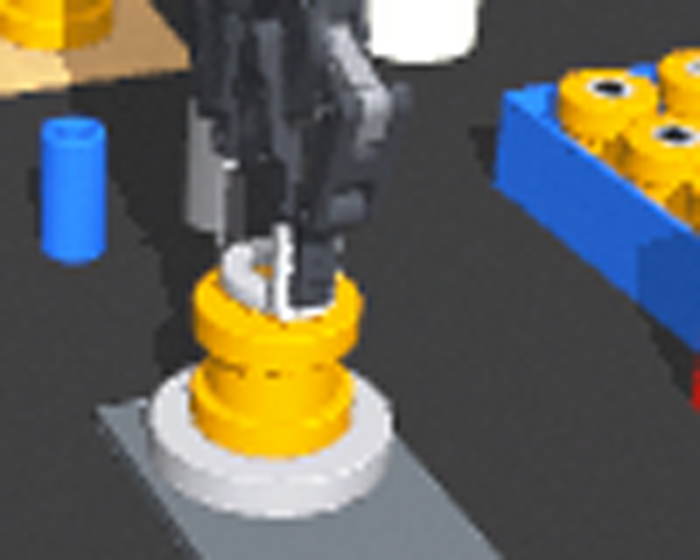

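The washer is held about 4 mm above the bushing. Its left edge (crop x 220) fits centring on the bushing, which spans 192–362. I lower it.

Call:
send_rows([
  [[0,-0.5,2],[0,0,0]],
  [[0,0,1.5],[0,0,0]],
  [[0,0,0],[0,0,0]],
  [[0,0,0],[0,0,0]],
])

```text
time: 22.1
tool_pos: [0.5607, 0.1295, 0.076]
ee_rot: [-0.073, 0.997, 0.0, -0.0]
force: [0.1, -0.2, -0.9]
width: 0.039
finger_force: 60.5
```

Call:
send_rows([
  [[0,0,0.5],[0,0,0]],
  [[0,0,0.5],[0,0,0]],
  [[0,0,0],[0,0,0]],
])

```text
time: 22.48
tool_pos: [0.5607, 0.1295, 0.075]
ee_rot: [-0.073, 0.997, -0.0, -0.0]
force: [1.2, 0.1, -0.7]
width: 0.0388
finger_force: 60.5
```

Call:
send_rows([
  [[0,0,0.5],[0,0,0]],
  [[0,0,0.5],[0,0,0]],
  [[0,0,0],[0,0,0]],
])

```text
time: 22.85
tool_pos: [0.5607, 0.1295, 0.0749]
ee_rot: [-0.073, 0.997, -0.0, 0.0]
force: [-2.4, -0.0, 6.1]
width: 0.0388
finger_force: 64.1
```

```bash
python3 - <<'E'
from h import *
go()
E
```

```text
t 22.85 at [0.5607 0.1295 0.0749] yaw -171.61 tilt [0.02 0.  ] w 0.0388 F [-2.4 -0.   6.1] ff 64.1
```

Call:
send_rows([
  [[0,0,0],[0,0,0]],
  [[0,0,0],[0,0,0]],
  [[0,0,0],[0,0,0]],
], fingers=0.62)

```text
time: 23.22
tool_pos: [0.5607, 0.1295, 0.0739]
ee_rot: [-0.073, 0.997, 0.0, -0.0]
force: [0.3, 0.2, -0.6]
width: 0.0531
finger_force: 0.0
```

Call:
send_rows([
  [[0,0,-10],[0,0,0]],
  [[0,0,-25],[0,0,0]],
  [[0,0,-30],[0,0,0]],
  [[-15,48,0],[0,0,0]],
  [[-15,48,0],[0,0,0]],
  [[-15,48,0],[0,0,0]],
  [[-15,48,0],[0,0,0]],
  [[0,0,0],[0,0,0]],
])

```text
time: 24.22
tool_pos: [0.5921, 0.3318, 0.1394]
ee_rot: [-0.075, 0.997, 0.001, 0.001]
force: [0.6, 0.3, -0.2]
width: 0.0527
finger_force: 0.0
```

Call:
send_rows([
  [[0,0,0],[0,0,0]],
  [[0,0,0],[0,0,0]],
])

```text
time: 24.48
tool_pos: [0.5921, 0.3269, 0.1393]
ee_rot: [-0.072, 0.997, -0.0, -0.0]
force: [0.1, -0.4, 0.2]
width: 0.053
finger_force: 0.0
```

```bash
python3 - <<'E'
from h import *
for n in("side","top"): cv2.imwrite(f"pics/{n}7.png",manip.get_image(n)[:,:,::-1])
s=cv2.imread("pics/side7.png")[100:190,230:350]; t=cv2.imread("pics/top7.png")[120:210,110:230]
cv2.imwrite("pics/c7.png",np.hstack([cv2.resize(i,(400,300),interpolation=cv2.INTER_CUBIC) for i in(t,s)]))
for n in("side","top"):
    u=proj(n,[.562,.1293,.084]); a,k=hole(cv2.imread(f"pics/{n}7.png")[:,:,2],*u,5); print(n,a,k,ray(n,a,.082))
g=cv2.imread("pics/top0.png")[:,:,2]
print(g[146:164,134:154])
go((.593,.328,.1),(.593,.328,.008))
E
```

```text
side [279.22637281 160.76618544] 8.625 [0.56017487 0.12083838]
top [214.28647891 161.47954168] 30.15625 [0.56120873 0.13038632]
[[ 68  69  71  88 111 134 146 147 134 113  89  72  67  68  68  67  68  68
   68  66]
 [ 66  72  92 132 166 187 196 195 186 167 135  98  73  68  67  67  67  67
   67  69]
 [ 71  84 124 174 206 209 202 198 203 202 179 140  94  73  69  68  68  67
   68  68]
 [ 73 104 155 199 209 189 164 157 175 200 206 178 129  91  73  68  68  69
   67  68]
 [ 77 123 179 208 195 158 121 110 135 179 210 200 158 115  87  73  68  67
   66  68]
 [ 81 138 194 208 183 142 104  90 112 163 205 208 173 138 114  89  73  67
   68  68]
 [ 80 139 195 210 180 138 100  94 119 165 204 206 178 154 140 114  88  72
   68  66]
 [ 73 126 183 207 190 150 123 123 150 189 211 200 176 161 153 138 112  83
   70  67]
 [ 63 102 157 196 203 189 178 178 192 209 208 186 167 161 161 151 130  99
   73  68]
 [ 53  76 119 166 197 209 214 211 208 204 186 166 161 161 163 159 140 107
   77  68]
 [ 51  56  79 117 154 178 190 190 183 171 155 150 153 159 161 159 142 109
   78  69]
 [ 52  49  56  73  95 115 127 133 133 135 135 140 147 153 158 155 137 105
   76  69]
 [ 52  51  50  52  58  67  76  87  98 110 121 132 141 148 151 146 125  94
   74  66]
 [ 55  53  52  51  53  55  60  70  82  96 110 121 129 137 137 127 104  81
   69  65]
 [ 61  58  58  58  58  59  58  60  68  80  94 104 114 119 114  99  84  70
   68  67]
 [ 66  66  63  65  64  64  64  64  62  68  77  85  91  93  87  77  70  65
   66  66]
 [ 68  67  68  68  70  67  68  66  66  67  70  73  73  73  69  69  66  66
   66  67]
 [ 67  68  68  68  68  67  68  68  67  66  68  66  67  67  67  68  65  66
   66  67]]
t 24.57 at [0.5922 0.327  0.1394] yaw -171.71 tilt [-0.   -0.01] w 0.0529 F [-0.5  0.2 -0.6] ff 0.0
-> [0.593 0.328 0.1  ] tx ty tz [-0.9  0.9 39.4]
-> [0.593 0.328 0.008] tx ty tz [ 0.  0. 92.]
```

View pics/c7.png

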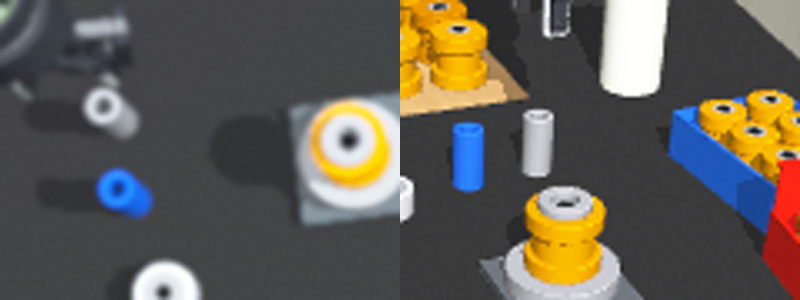

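The washer sits centrally on the large bushing, with its top-view hole at (0.561, 0.130). The sleeve is next.

Call:
send_rows([
  [[-1,1,25],[0,0,0]],
  [[0,0,30],[0,0,0]],
  [[0,0,30],[0,0,0]],
  [[0,0,25],[0,0,0]],
  [[0,0,14],[0,0,0]],
  [[0,0,6],[0,0,0]],
  [[0,0,0],[0,0,0]],
  [[0,0,0],[0,0,0]],
])

```text
time: 25.58
tool_pos: [0.5937, 0.3296, 0.0102]
ee_rot: [-0.073, 0.997, 0.0, 0.001]
force: [0.4, 0.1, -0.1]
width: 0.053
finger_force: 0.0
```

Call:
send_rows([
  [[0,0,0],[0,0,0]],
  [[0,0,0],[0,0,0]],
  [[0,0,0],[0,0,0]],
  [[0,0,0],[0,0,0]],
  [[0,0,0],[0,0,0]],
  [[0,0,0],[0,0,0]],
], fingers=0)

```text
time: 26.32
tool_pos: [0.5935, 0.3298, 0.0101]
ee_rot: [-0.073, 0.997, 0.0, 0.001]
force: [-1.2, -0.4, 6.0]
width: 0.0267
finger_force: 59.1
```

```bash
python3 - <<'E'
from h import *
go((.5807,.0013,.14))
E
```

```text
t 26.32 at [0.5935 0.3298 0.0101] yaw -171.61 tilt [0.08 0.05] w 0.0267 F [-1.2 -0.4  6. ] ff 59.1
-> [0.5807 0.0013 0.14  ] tx ty tz [  60.1 -323.2 -129.9]
```

Call:
send_rows([
  [[0,0,-20],[0,0,0]],
  [[0,0,-35],[0,0,0]],
  [[0,0,-40],[0,0,0]],
  [[0,0,-35],[0,0,0]],
  [[4,-23,0],[0,0,0]],
  [[8,-45,0],[0,0,0]],
  [[8,-45,0],[0,0,0]],
  [[8,-45,0],[0,0,0]],
])

```text
time: 27.32
tool_pos: [0.5879, 0.1676, 0.1398]
ee_rot: [-0.073, 0.997, -0.0, 0.0]
force: [0.7, -0.4, -0.7]
width: 0.0268
finger_force: 59.2
```

Call:
send_rows([
  [[8,-45,0],[0,0,0]],
  [[8,-45,0],[0,0,0]],
  [[8,-45,0],[0,0,0]],
  [[8,-30,20],[0,0,0]],
  [[0,0,40],[0,0,0]],
  [[0,0,25],[0,0,0]],
  [[0,0,15],[0,0,0]],
  [[0,0,0],[0,0,0]],
])

```text
time: 28.32
tool_pos: [0.58, 0.0012, 0.0386]
ee_rot: [-0.073, 0.997, 0.0, -0.001]
force: [0.0, 0.2, -1.4]
width: 0.0265
finger_force: 59.2
```

Call:
send_rows([
  [[0,0,0],[0,0,0]],
])

```text
time: 28.45
tool_pos: [0.5816, 0.0011, 0.0402]
ee_rot: [-0.073, 0.997, -0.0, 0.001]
force: [0.3, -0.9, -1.1]
width: 0.0265
finger_force: 59.3
```

```bash
python3 - <<'E'
from h import *
go((.5807,.0013,.021))
cv2.imwrite("pics/side8.png",manip.get_image("side")[:,:,::-1])
s=cv2.imread("pics/side8.png")[120:270,240:400]
cv2.imwrite("pics/c8.png",cv2.resize(s,(640,600),interpolation=cv2.INTER_CUBIC))
E
```

```text
t 28.45 at [0.5816 0.0011 0.0402] yaw -171.6 tilt [ 0.1  -0.01] w 0.0265 F [ 0.3 -0.9 -1.1] ff 59.3
-> [0.5807 0.0013 0.021 ] tx ty tz [ 0.8  0.3 19.2]
```

View pics/c8.png

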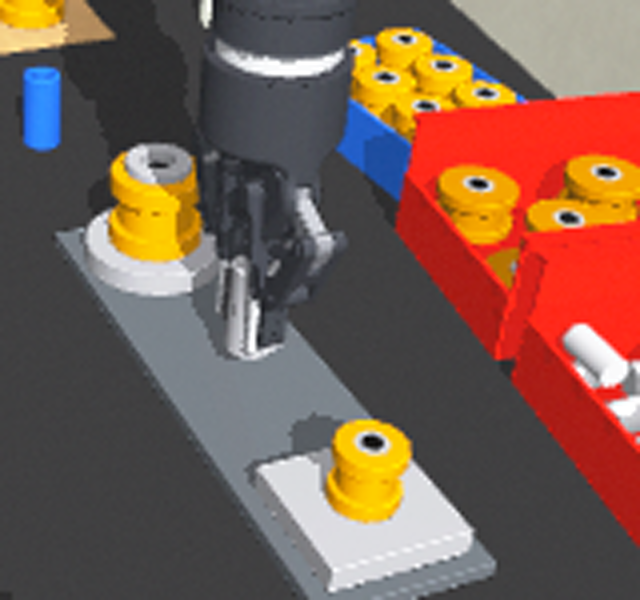

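Call:
send_rows([
  [[0,0,10],[0,0,0]],
  [[0,0,6],[0,0,0]],
  [[0,0,1.5],[0,0,0]],
  [[0,0,0],[0,0,0]],
  [[0,0,0],[0,0,0]],
  [[0,0,0],[0,0,0]],
])

```text
time: 29.25
tool_pos: [0.5808, 0.001, 0.0217]
ee_rot: [-0.073, 0.997, -0.0, 0.0]
force: [-0.4, -0.6, -1.4]
width: 0.0265
finger_force: 59.3
```

```bash
python3 - <<'E'
from h import *
go((.5807,.0013,.0201))
E
```

```text
t 29.25 at [0.5808 0.001  0.0217] yaw -171.62 tilt [ 0.02 -0.  ] w 0.0265 F [-0.4 -0.6 -1.4] ff 59.3
-> [0.5807 0.0013 0.0201] tx ty tz [0.1 0.3 1.6]
```

Call:
send_rows([
  [[0,0,1],[0,0,0]],
  [[0,0,0.7],[0,0,0]],
  [[0,0,0],[0,0,0]],
  [[0,0,0],[0,0,0]],
])

```text
time: 29.75
tool_pos: [0.5807, 0.001, 0.0201]
ee_rot: [-0.073, 0.997, -0.0, 0.0]
force: [-0.7, 0.0, 1.3]
width: 0.0267
finger_force: 59.6
```

Call:
send_rows([
  [[0,0,0],[0,0,0]],
  [[0,0,0],[0,0,0]],
  [[0,0,0],[0,0,0]],
  [[0,0,0],[0,0,0]],
], fingers=0.75)

```text
time: 30.25
tool_pos: [0.5807, 0.001, 0.0198]
ee_rot: [-0.073, 0.997, -0.0, -0.0]
force: [0.2, 0.0, 0.2]
width: 0.0642
finger_force: 0.0
```

Call:
send_rows([
  [[0,0,-20],[0,0,0]],
  [[0,0,-45],[0,0,0]],
  [[0,0,-55],[0,0,0]],
  [[15,49,0],[0,0,0]],
  [[15,50,0],[0,0,0]],
  [[15,50,0],[0,0,0]],
  [[15,50,0],[0,0,0]],
  [[16,50,0],[0,0,0]],
])

```text
time: 31.25
tool_pos: [0.4685, 0.2377, 0.14]
ee_rot: [-0.073, 0.997, 0.0, 0.0]
force: [-0.2, 0.4, -0.1]
width: 0.0637
finger_force: 0.0
```

Call:
send_rows([
  [[16,48,0],[0,0,0]],
  [[0,0,25],[0,0,0]],
  [[0,0,30],[0,0,0]],
  [[0,0,25],[0,0,0]],
  [[0,0,0],[0,0,0]],
  [[0,0,0],[0,0,0]],
])

```text
time: 32.0
tool_pos: [0.4469, 0.2816, 0.0606]
ee_rot: [-0.073, 0.997, 0.0, 0.0]
force: [-0.9, 0.3, 1.0]
width: 0.0641
finger_force: 0.0
```

```bash
python3 - <<'E'
from h import *
go((.4471,.282,.003))
for n in("side","top"): cv2.imwrite(f"pics/{n}9.png",manip.get_image(n)[:,:,::-1])
s=cv2.imread("pics/side9.png")[100:250,180:380]; t=cv2.imread("pics/top9.png")[120:270,130:330]
cv2.imwrite("pics/c9.png",np.hstack([cv2.resize(i,(400,300),interpolation=cv2.INTER_CUBIC) for i in(t,s)]))
E
```

```text
t 32.0 at [0.4469 0.2816 0.0606] yaw -171.62 tilt [0.04 0.02] w 0.0641 F [-0.9  0.3  1. ] ff 0.0
-> [0.4471 0.282  0.003 ] tx ty tz [-0.3  0.3 57.6]
```

View pics/c9.png

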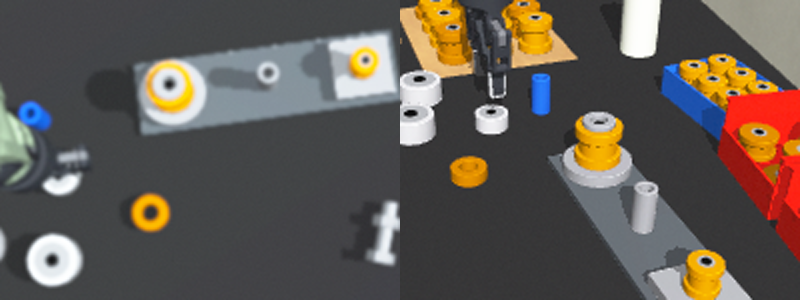

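The sleeve stands on the bar between the supports. The gripper is above the smallest spacer and clear of its neighbours.

Call:
send_rows([
  [[0,0,25],[0,0,0]],
  [[0,0,18],[0,0,0]],
  [[0,0,9],[0,0,0]],
  [[0,0,4],[0,0,0]],
  [[0,0,0],[0,0,0]],
  [[0,0,0],[0,0,0]],
])

```text
time: 32.85
tool_pos: [0.4468, 0.2817, 0.0044]
ee_rot: [-0.073, 0.997, 0.0, 0.0]
force: [0.5, -0.6, 0.2]
width: 0.0641
finger_force: 0.0
```

Call:
send_rows([
  [[0,0,0],[0,0,0]],
  [[0,0,0],[0,0,0]],
  [[0,0,0],[0,0,0]],
  [[0,0,0],[0,0,0]],
  [[0,0,0],[0,0,0]],
], fingers=0)

```text
time: 33.48
tool_pos: [0.4468, 0.2817, 0.0048]
ee_rot: [-0.073, 0.997, 0.0, 0.001]
force: [-2.4, 0.0, 6.0]
width: 0.046
finger_force: 60.8
```

```bash
python3 - <<'E'
from h import *
go((.6836,.0163,.15))
E
```

```text
t 33.48 at [0.4468 0.2817 0.0048] yaw -171.62 tilt [0.06 0.03] w 0.046 F [-2.4  0.   6. ] ff 60.8
-> [0.6836 0.0163 0.15  ] tx ty tz [-196.  -296.8 -145.2]
```

```bash
python3 - <<'E'
from h import *
print("floor front corner side",ray("side",(640*.64,402*.64),0),ray("side",(538*.64,270*.64),0))
for h in(0,.05,.07,.09): print(h,"top rim front",ray("top",(470*.64,165*.64),h),"side rim corner",ray("side",(580*.64,325*.64),h),"top corner",ray("top",(426*.64,165*.64),h))
E
```

```text
floor front corner side [ 0.75649336 -0.17496635] [0.76299634 0.15853741]
0 top rim front [ 0.74254531 -0.10210842] side rim corner [ 0.75901908 -0.00625134] top corner [ 0.74225662 -0.02239891]
0.05 top rim front [ 0.72410435 -0.09690899] side rim corner [ 0.71752467 -0.06498718] top corner [ 0.72382868 -0.02079447]
0.07 top rim front [ 0.71672797 -0.09482922] side rim corner [ 0.7009269  -0.08848152] top corner [ 0.7164575  -0.02015269]
0.09 top rim front [ 0.70935158 -0.09274944] side rim corner [ 0.68432914 -0.11197586] top corner [ 0.70908633 -0.01951091]
```

Call:
send_rows([
  [[0,0,-20],[0,0,0]],
  [[0,0,-40],[0,0,0]],
  [[0,0,-45],[0,0,0]],
  [[0,0,-40],[0,0,0]],
  [[-15,-23,0],[0,0,0]],
  [[-30,-45,0],[0,0,0]],
  [[-30,-45,0],[0,0,0]],
  [[-30,-45,0],[0,0,0]],
])

```text
time: 34.48
tool_pos: [0.574, 0.1392, 0.149]
ee_rot: [-0.073, 0.997, 0.0, 0.0]
force: [-0.0, 0.4, -2.0]
width: 0.0458
finger_force: 61.7
```

Call:
send_rows([
  [[-30,-45,0],[0,0,0]],
  [[-30,-45,0],[0,0,0]],
  [[-31,-49,0],[0,0,0]],
  [[0,0,40],[0,0,0]],
  [[0,0,35],[0,0,0]],
  [[0,0,0],[0,0,0]],
  [[0,0,0],[0,0,0]],
])

```text
time: 35.35
tool_pos: [0.6842, 0.0163, 0.0751]
ee_rot: [-0.073, 0.997, -0.0, 0.001]
force: [-0.3, 0.2, -0.8]
width: 0.0458
finger_force: 61.9
```

```bash
python3 - <<'E'
from h import *
go((.6836,.0163,.006))
E
```

```text
t 35.35 at [0.6842 0.0163 0.0751] yaw -171.6 tilt [ 0.07 -0.01] w 0.0458 F [-0.3  0.2 -0.8] ff 61.9
-> [0.6836 0.0163 0.006 ] tx ty tz [ 0.6  0.1 69.1]
```

Call:
send_rows([
  [[0,0,25],[0,0,0]],
  [[0,0,22],[0,0,0]],
  [[0,0,14],[0,0,0]],
  [[0,0,6],[0,0,0]],
  [[0,0,1],[0,0,0]],
  [[0,0,0],[0,0,0]],
  [[0,0,0],[0,0,0]],
])

```text
time: 36.22
tool_pos: [0.6841, 0.0162, 0.0066]
ee_rot: [-0.073, 0.997, -0.0, 0.001]
force: [0.7, -0.4, -1.4]
width: 0.0461
finger_force: 61.9
```

Call:
send_rows([
  [[0,0,1],[0,0,0]],
  [[0,0,0.7],[0,0,0]],
  [[0,0,0],[0,0,0]],
])

```text
time: 36.6
tool_pos: [0.6838, 0.0161, 0.0049]
ee_rot: [-0.073, 0.997, -0.0, 0.0]
force: [-2.1, -0.2, 4.3]
width: 0.046
finger_force: 62.5
```

Contact, so I release, rise and look.

Call:
send_rows([
  [[0,0,0],[0,0,0]],
  [[0,0,0],[0,0,0]],
  [[0,0,0],[0,0,0]],
  [[0,0,0],[0,0,0]],
], fingers=0.75)

```text
time: 37.1
tool_pos: [0.6835, 0.0162, 0.004]
ee_rot: [-0.073, 0.997, 0.0, -0.0]
force: [-0.1, -1.4, 0.1]
width: 0.0638
finger_force: 0.0
```

Call:
send_rows([
  [[0,0,-20],[0,0,0]],
  [[0,0,-45],[0,0,0]],
  [[0,0,-55],[0,0,0]],
  [[0,0,-50],[0,0,0]],
  [[15,50,-10],[0,0,0]],
  [[20,55,0],[0,0,0]],
  [[20,55,0],[0,0,0]],
  [[20,55,0],[0,0,0]],
])

```text
time: 38.1
tool_pos: [0.5774, 0.2195, 0.1861]
ee_rot: [-0.073, 0.997, 0.0, 0.001]
force: [0.3, 0.5, -0.3]
width: 0.0644
finger_force: 0.0
```

Call:
send_rows([
  [[20,55,0],[0,0,0]],
  [[30,40,0],[0,0,0]],
  [[0,0,0],[0,0,0]],
  [[0,0,0],[0,0,0]],
])

```text
time: 38.6
tool_pos: [0.5153, 0.3047, 0.1854]
ee_rot: [-0.073, 0.997, 0.0, 0.001]
force: [0.8, -0.4, -0.2]
width: 0.0643
finger_force: 0.0
```

```bash
python3 - <<'E'
from h import *
for n in("side","top"): cv2.imwrite(f"pics/{n}A.png",manip.get_image(n)[:,:,::-1])
for n in("top","side"):
    g=cv2.imread(f"pics/{n}A.png")[:,:,2]; d=.0022 if n=="top" else -.0025
    for nm,X,r in(("small",[.5994,-.127,.062],3),("washer",[.562,.1293,.084],4),("sleeve",[.5807,.0013,.066],3),("spacer",[.6836,.0163,.024],3)):
        u=proj(n,X+np.array([0,d,0])); a,k=hole(g,*u,r); x=ray(n,a,X[2])-[0,d]; print(n,nm,k,x.round(4),"err a,b mm",(1000*(x-X[:2])@np.array([-ea,eb]).T).round(1))
s=cv2.imread("pics/sideA.png")[130:280,180:380]; t=cv2.imread("pics/topA.png")[100:250,180:380]
cv2.imwrite("pics/cA.png",np.hstack([cv2.resize(i,(400,300),interpolation=cv2.INTER_CUBIC) for i in(t,s)]))
go()
E
```

```text
top small 12.109375 [ 0.5994 -0.1275] err a,b mm [-0.  -0.5]
top washer 25.375 [0.5606 0.128 ] err a,b mm [-1.6 -1.1]
top sleeve 17.53125 [5.806e-01 5.000e-04] err a,b mm [-0.2 -0.8]
top spacer 14.734375 [0.684 0.016] err a,b mm [ 0.4 -0.4]
side small 17.921875 [ 0.5992 -0.127 ] err a,b mm [-0.2  0. ]
side washer 8.53125 [0.5594 0.1203] err a,b mm [-3.8 -8.5]
side sleeve 4.046875 [ 0.5843 -0.0048] err a,b mm [ 2.7 -6.6]
side spacer 16.578125 [0.6842 0.0159] err a,b mm [ 0.6 -0.4]
t 38.7 at [0.5158 0.3039 0.1848] yaw -171.7 tilt [0.07 0.01] w 0.0637 F [-0.1 -0.6 -0.1] ff 0.0
```

View pics/cA.png

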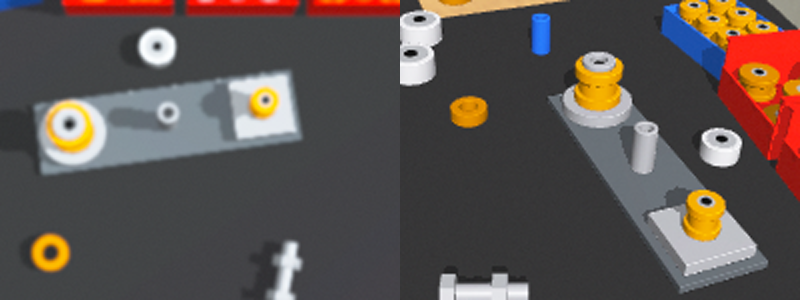

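The final view shows everything in place. The bolt and amber ring have not moved, and the arm is clear of all parts.

```bash
python3 -c "
from workcell import manip
print(manip.job_done())"
```

```text
the job is handed in; nothing more can be done
None
```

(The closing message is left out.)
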